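# Put the tile tray away under the drawers

## Robot

A 6-joint arm with a two-finger parallel gripper is mounted at the origin on the work surface. World frame = base frame: x ahead of the robot, y to its left, z up, the work surface at z = 0. Lengths are in m, angles in degrees, forces in N, time in s.
With the tool pointing down it reaches from about 0.3 to 0.75 m from the base axis. Payload 8.5 kg.
Tool frame: the origin (TCP) lies at the very end of the fingers, on their centre line; the grasp point (between the pads) lies 19 mm behind it; z points along the fingers, y is the line along which they close (so a half turn about z gives the same grasp; the last joint's range is limited). The gripper opens to 85 mm and grips with 20 to 120 N. Pads are 22 mm wide; open, the fingers measure 114 mm over their backs; the gripper's body (76 mm by 85 mm) begins 54 mm behind the grasp point. The pads swing forward as they close: fully open they stand 13 mm farther back than shut.
Start: joints at [56.133, 21.807, 74.336, -0, 83.858, -12.336], TCP at [0.202, 0.512, 0.231] pointing down, gripper open.
Joint ranges: [-178.18, 178.18], [-50.72, 133.34], [12.68, 142.11], [-81.47, 261.47], [9.98, 163.14], [-165.26, 165.26]. Speed limits (degrees/s): [136.94, 136.94, 180, 180, 180, 180].

## Interface

Orientations are given as a 3x3 rotation matrix whose columns are the frame's x, y, z axes.
In Python, from rig import env, optics, spotter gives the robot as it stands.
- The arm moves only by the shell command python3 -m crank 'ROWS' [FORCE]. ROWS is JSON, one flat list of numbers, 5 for each row, row after row: the finger opening in cm, from 0 to 8.54, then the shift along the tool's x, y, z in cm, then the turn about the tool's z in rad. A call has exactly 8 rows; each row shifts and turns the commanded pose from where the row before left it, along the tool's axes as they then stand; what a row does not reach is not made up. A row lasts 1/12 s, in which the tool goes at most 41.7 mm and 7.16 degrees, less where a joint would pass 70% of its speed; a pose out of reach is approached as far as the arm can. A call is refused whole if a number of a shift passes 4.17 or a number of a turn 0.125, either way. A call with a gripper value outside its range is refused whole. The fingers move at their own pace and stop on an object; FORCE is the grip in N (left out, the last holds). Time passes only in rows, so rows that do not move let the fingers close, or fill a call up. It gives the time, the measured TCP pose, the force, the opening and the grip force at its end, in the units of the state.
- env.observe(): the state, without advancing time (a new reading comes with each control period).
- optics.get_image(name): name is "scene" or "top"; returns a dict with "color" (400x640x3 uint8, red, green, blue), "intrinsics" (3x3 intrinsics, pixels), "pose" (4x4, takes a point from camera to world coordinates). Camera axes: x right, y up, looking along -z (the intrinsics and any distortion apply to the point x, -y, -z); pixel columns grow to the right and rows downward; lengths in m; the calibration is good to about 2 mm. A picture is of the moment at which its call begins. There is no depth.
- env.close_job(): hands the job in; it is judged then, once.
Trained networks look in a picture, given as the dict that the camera call returned (one of the last four; its "shot" number tells which), for a name from the list of things; names that differ only in an ending like _2 or _b are one class to them, and where a whole thing is asked for, a point or a joint stands for the part that bears it (a point fixed in the world has none). Each returns a list of dicts, best first, with "score" (0 to 1); they miss things now and then, are a little off and sometimes report something else, mostly with a low value. They report only what shows in the picture. A call takes as long as a camera call. They do not tell look-alikes from the thing itself.
- spotter.look_for(picture, query): "at" ([column, row] as shares, 0 to 1, of the picture: columns of its width, rows of its height, amid what is visible of it).
The state is a dict: "time_s": time; "q": joint angles; "qvel": joint speeds; "joint_efforts": joint torques, N m; "position": TCP position; "tool_rot": TCP orientation; "ft_force": force on the tool from outside, world axes, zero at the start; "wrist_torque": the same for the moment, N m; "grip_width": finger opening in m; "gripper_force": force on a finger pad.
Only numpy, scipy, OpenCV 4.12 (cv2) and the standard library are available. Lean on these libraries where they do the work, as an engineer would, in place of code of your own. Each camera call takes 0.05 s, during which the arm holds its last target. There are 200 camera calls.

## Task

Put the stray mosaic tile that lies on the table into the open wooden tray, then pick the tray up by its handle and carry it level, spilling nothing, to the drawer rack. Stand it squarely on the rack's base board, midway between the side cheeks and in under the drawers until its far wall is no more than 3 cm from the stop strip, and let go; leave the other things on the table where they are.

Things in the scene. Friction and masses are not known exactly. Their poses are not given: they have to be found in the camera images.
- tote: Open plywood tray, 170 mm long (its x) by 150 mm wide (its y), 0.3 kg; walls 20 mm high and 6 mm thick, floor 6 mm thick. A divider 10 mm thick, 20 mm high, along x through the middle leaves two compartments 158 x 64 mm, centred at y = +-37 mm. An upright handle stands on the divider. Origin: centre of the underside, z up. Either end may go into the rack first.
- tote_handle (a point): Centre of the tray's handle, 74 mm above the tray's underside, over its centre: an upright plywood board 50 mm long (tray x) and 12 mm thick (tray y), top 92 mm above the underside. It can be gripped across its thickness anywhere from 25 mm up.
- tile: The stray mosaic tile, lying flat on the table by itself: white glazed square, 40 x 40 x 7 mm, 25 g, identical to the two in the tray. Origin: centre of the underside, x and y along its edges.
- tile_a: Tile already loose in the tray, 40 x 40 x 7 mm, flat on the floor near the -x end of the +y compartment. Origin: centre of the underside.
- tile_b: Tile already loose in the tray, same as tile_a, near the +x end of the +y compartment. Between the two the middle of that compartment is free for about 50 mm.
- rack: Fixed wooden drawer rack. Its base board, top 20 mm above the table, 240 mm wide (y), reaches from x = -100 to +125 mm of its frame; the tray goes on it. Side cheeks, inner faces at y = +-102 mm, from x = -8 to +125 mm, carry the drawers. Origin: on the table under the middle of the tray's place (far wall then 10 mm from the stop strip); x points into the rack, z up.
- rack_front (a point): Middle of the lower front edge of the drawers, 160 mm above the table at rack x = -8 mm. The drawers are one closed block, 240 mm wide, from here to x = +125 mm and up to 236 mm (small knobs stick out 6 mm). The tray's handle ends half under it with 48 mm free above, so a gripper must lean back towards the robot, 25 to 45 degrees, to hold it there.
- rack_stop (a point): Middle of the near face of the stop strip, a 16 mm high wooden strip across the base board at rack x = +95 mm; the point is 20 mm above the table, on the board's top.
- glue_jar: Bystander: closed jar, 56 mm across, 75 mm high; origin centre of underside.
- paint_bottle: Bystander: closed bottle, 60 mm across, 160 mm high; origin centre of underside.
- eraser: Bystander: dark rubber eraser 42 x 20 x 12 mm; origin centre of underside.
- brush: Bystander: paint brush lying on the table, 190 mm long.
- sanding_block: Bystander: cork sanding block 90 x 50 x 30 mm; origin centre of underside.
- marble_0_center (a point): Centre of loose glass marble 0, 20 mm across, rolling freely in the -y compartment of the tray.
- marble_1_center (a point): Centre of loose glass marble 1, 20 mm across, rolling freely in the -y compartment of the tray.
- marble_2_center (a point): Centre of loose glass marble 2, 20 mm across, rolling freely in the -y compartment of the tray.
Not all that is in view belongs to the job. There is more than one size of the tote; the job needs the smaller.

How it is judged (in metres and radians):
On the way, in this order (a step that is already met when the one before it is completed fails the run):
1. the stray tile is in the tray, let go, while the tray stands on the table (x of tile in the frame of tote between -0.08 and 0.08 m and y of tile in the frame of tote between -0.07 and 0.07 m and z of tile in the frame of tote between 0 and 0.045 m and contact force between the fingers and tile below 0.05 N and height (world z) of tote below 0.01 m), for 0.2 s.
2. the tray is carried clear of the table with the tile and its other contents in it (height (world z) of tote above 0.026 m and x of tile in the frame of tote between -0.08 and 0.08 m and y of tile in the frame of tote between -0.07 and 0.07 m and z of tile in the frame of tote between 0 and 0.045 m and x of tile_a in the frame of tote between -0.08 and 0.08 m and y of tile_a in the frame of tote between -0.07 and 0.07 m and z of tile_a in the frame of tote between 0 and 0.045 m and x of tile_b in the frame of tote between -0.08 and 0.08 m and y of tile_b in the frame of tote between -0.07 and 0.07 m and z of tile_b in the frame of tote between 0 and 0.045 m and x of marble_0_center in the frame of tote between -0.08 and 0.08 m and y of marble_0_center in the frame of tote between -0.07 and 0.07 m and z of marble_0_center in the frame of tote between 0 and 0.045 m and x of marble_1_center in the frame of tote between -0.08 and 0.08 m and y of marble_1_center in the frame of tote between -0.07 and 0.07 m and z of marble_1_center in the frame of tote between 0 and 0.045 m and x of marble_2_center in the frame of tote between -0.08 and 0.08 m and y of marble_2_center in the frame of tote between -0.07 and 0.07 m and z of marble_2_center in the frame of tote between 0 and 0.045 m), for 0.3 s.
At the end, for the whole second after the job is handed in: Tray flat, released, at rest on the base board: centre within 27 mm of midway between the cheeks, far wall at most 33 mm from the stop strip, within 0.2 rad of square; all 3 tiles and 3 marbles inside its walls, under 45 mm above its underside (x of tote in the frame of rack between -0.023 and 0.014 m and y of tote in the frame of rack between -0.027 and 0.027 m and z of tote in the frame of rack between 0.015 and 0.025 m and angle between the x axis of tote and the x axis of rack, either way round below 0.2 rad and angle between tote's own z axis and vertical below 0.06 rad and linear speed of tote below 0.02 m/s and x of tile in the frame of tote between -0.08 and 0.08 m and y of tile in the frame of tote between -0.07 and 0.07 m and z of tile in the frame of tote between 0 and 0.045 m and x of tile_a in the frame of tote between -0.08 and 0.08 m and y of tile_a in the frame of tote between -0.07 and 0.07 m and z of tile_a in the frame of tote between 0 and 0.045 m and x of tile_b in the frame of tote between -0.08 and 0.08 m and y of tile_b in the frame of tote between -0.07 and 0.07 m and z of tile_b in the frame of tote between 0 and 0.045 m and x of marble_0_center in the frame of tote between -0.08 and 0.08 m and y of marble_0_center in the frame of tote between -0.07 and 0.07 m and z of marble_0_center in the frame of tote between 0 and 0.045 m and x of marble_1_center in the frame of tote between -0.08 and 0.08 m and y of marble_1_center in the frame of tote between -0.07 and 0.07 m and z of marble_1_center in the frame of tote between 0 and 0.045 m and x of marble_2_center in the frame of tote between -0.08 and 0.08 m and y of marble_2_center in the frame of tote between -0.07 and 0.07 m and z of marble_2_center in the frame of tote between 0 and 0.045 m and contact force between the fingers and tote below 0.05 N); the robot touches nothing.
It fails at once if the tray is tipped by more than 0.35 rad (20 deg) (angle between tote's own z axis and vertical above 0.35 rad).
It fails at once if a bystander is moved by more than 30 mm (distance of any of glue_jar, paint_bottle, eraser, brush, sanding_block from where it was at the start of the episode above 0.03 m).
It also fails if it takes over 59 s, if anything falls off the work surface, if the arm or the gripper's body presses on something with over 40 N, if the wrist force passes 120 N, or if a joint passes its speed limit or range.

## Working session

There is one attempt and no reset: what is moved stays moved. The work goes in short steps, Python scripts to look and compute and a shell command to move; the robot and the scene stay as the last step left them, time stands still between calls to the robot, and variables do not carry over. Pictures are saved under pics/ and viewed, at most 10 in all, crops included, and the job is handed in when it is done.

```bash
ls; mkdir -p pics
cat > h.py <<'E'
import numpy as np, cv2
from rig import env, optics, spotter
def shot(n): return optics.get_image(n)
def ray(p,uv):
    K=np.array(p["intrinsics"]);T=np.array(p["pose"])
    d=np.linalg.inv(K)@[uv[0],uv[1],1]; d=T[:3,:3]@[d[0],-d[1],-d[2]]
    return T[:3,3],d
def onz(p,uv,z):
    o,d=ray(p,uv); return o+d*(z-o[2])/d[2]
def proj(p,P):
    K=np.array(p["intrinsics"]);T=np.array(p["pose"])
    c=T[:3,:3].T@(np.array(P)-T[:3,3]); c=K@[c[0],-c[1],-c[2]]; return c[:2]/c[2]
def find(p,q,n=4):
    return [(round(r["score"],2),np.round(np.array(r["at"])*[640,400],1)) for r in spotter.look_for(p,q)[:n]]
def save(p,f): cv2.imwrite("pics/"+f,cv2.cvtColor(p["color"],cv2.COLOR_RGB2BGR))
E
python3 - <<'E'
from h import *
t=shot("top");s=shot("scene");save(t,"t0.png");save(s,"s0.png")
print(t.keys(),t["pose"],s["pose"])
for q in ["tote","tote_handle","tile","rack","rack_front","rack_stop","marble_0_center","glue_jar","paint_bottle","eraser","brush","sanding_block"]:
    print(q,"T",[(a,list(b),list(np.round(onz(t,b,0)[:2],3))) for a,b in find(t,q)],"S",[(a,list(b)) for a,b in find(s,q)])
E
```

```text
pics
dict_keys(['color', 'intrinsics', 'pose', 'shot']) [[ 0.00842919  0.99534015 -0.09605696  0.37270726]
 [-0.9995083   0.00548513 -0.03087198 -0.14560568]
 [-0.03020123  0.09626995  0.99489697  1.25563958]
 [ 0.          0.          0.          1.        ]] [[-0.42659087 -0.78802881  0.44388155  0.94611365]
 [ 0.90440125 -0.3764755   0.20080982  0.088525  ]
 [ 0.00886661  0.48711066  0.87329525  1.01892197]
 [ 0.          0.          0.          1.        ]]
tote T [(0.96, [np.float64(392.1), np.float64(190.5)], [np.float64(0.518), np.float64(-0.302)]), (0.66, [np.float64(385.8), np.float64(313.0)], [np.float64(0.191), np.float64(-0.283)]), (0.54, [np.float64(207.4), np.float64(113.5)], [np.float64(0.731), np.float64(0.21)])] S [(0.7, [np.float64(319.8), np.float64(241.5)]), (0.65, [np.float64(312.0), np.float64(121.3)]), (0.62, [np.float64(255.1), np.float64(201.5)])]
tote_handle T [(0.97, [np.float64(390.1), np.float64(306.2)], [np.float64(0.209), np.float64(-0.294)]), (0.9, [np.float64(389.1), np.float64(187.8)], [np.float64(0.525), np.float64(-0.294)]), (0.46, [np.float64(373.
[... 1658 characters left out ...]
oat64(125.7)], [np.float64(0.697), np.float64(-0.333)])] S [(0.79, [np.float64(215.9), np.float64(237.0)])]
eraser T [] S [(0.49, [np.float64(319.5), np.float64(238.3)])]
brush T [(0.63, [np.float64(166.3), np.float64(233.1)], [np.float64(0.398), np.float64(0.313)]), (0.45, [np.float64(403.7), np.float64(191.8)], [np.float64(0.514), np.float64(-0.333)])] S [(0.62, [np.float64(486.2), np.float64(253.9)])]
sanding_block T [(0.78, [np.float64(474.8), np.float64(249.4)], [np.float64(0.361), np.float64(-0.52)]), (0.68, [np.float64(390.0), np.float64(187.3)], [np.float64(0.526), np.float64(-0.296)])] S [(0.88, [np.float64(218.4), np.float64(127.9)]), (0.36, [np.float64(258.5), np.float64(200.0)])]
```

View pics/t0.png

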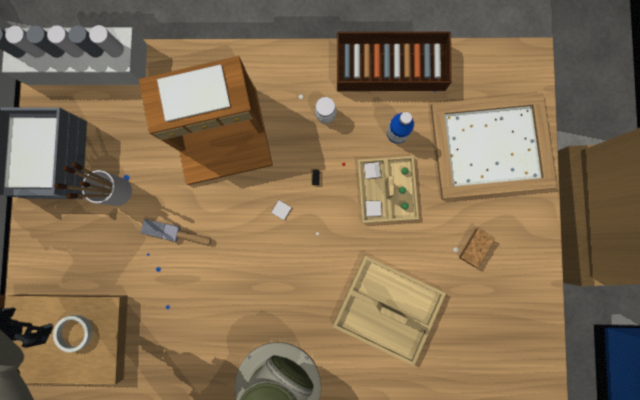

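View pics/s0.png

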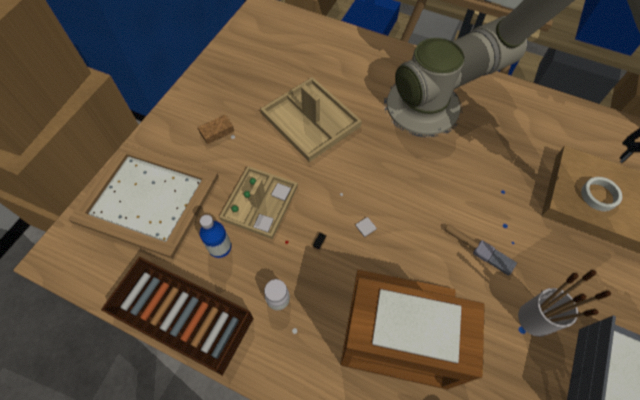

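The small tray is at about (390,190), with white tiles on its left (+y) side and marbles on its right. The stray tile is at (282,210), and the rack at (210,120) is open towards the lower right. Next I'll enlarge these areas to get accurate corners.

Run:
```python
from h import *
t=shot("top");s=shot("scene")
np.save("pt.npy",t,allow_pickle=True);np.save("ps.npy",s,allow_pickle=True)
c=t["color"];a=cv2.resize(c[145:235,345:435],(400,400),interpolation=cv2.INTER_CUBIC)
b=cv2.resize(c[100:200,170:270+10][:, :100],(400,400),interpolation=cv2.INTER_CUBIC)
cv2.imwrite("pics/c1.png",cv2.cvtColor(np.hstack([a,cv2.resize(c[100:190,185:275],(400,400),interpolation=cv2.INTER_CUBIC)]),cv2.COLOR_RGB2BGR))
for n,p in (("t",t),("s",s)):
    hsv=cv2.cvtColor(p["color"],cv2.COLOR_RGB2HSV)
    m=((hsv[...,2]>165)&(hsv[...,1]<40)).astype(np.uint8)
    for k in cv2.findContours(m,cv2.RETR_EXTERNAL,cv2.CHAIN_APPROX_NONE)[0]:
        if 80<cv2.contourArea(k)<700:
            M=cv2.moments(k);u=(M["m10"]/M["m00"],M["m01"]/M["m00"])
            w=np.array([onz(p,x[0],.007)[:2] for x in k],np.float32)*1000
            print(n,np.round(u,1),cv2.contourArea(k),onz(p,u,.007).round(3),cv2.minAreaRect(w))
o=env.observe();print(o["position"],o["tool_rot"],o["time_s"])
```

```text
t [373.1 207.8] 184.5 [ 0.47  -0.25   0.007] ((469.3033447265625, -249.4498748779297), (37.792449951171875, 37.698890686035156), 0.32384586334228516)
t [280.8 209.5] 189.0 [ 0.464 -0.001  0.007] ((463.7528991699219, -0.5768203735351562), (38.837318420410156, 39.83070373535156), 59.75798797607422)
t [371.6 169.8] 174.5 [ 0.573 -0.246  0.007] ((573.3908081054688, -246.3248291015625), (38.41606140136719, 39.96699523925781), 6.994985580444336)
t [324.8 105.6] 239.0 [ 0.752 -0.118  0.007] ((752.0321044921875, -118.06082916259766), (49.72172927856445, 48.049652099609375), 89.99047088623047)
t [14.1 64.4] 319.0 [0.872 0.767 0.007] ((861.8571166992188, 761.12548828125), (110.41657257080078, 49.40549850463867), 62.13458251953125)
t [436.5  59.6] 91.5 [ 0.882 -0.426  0.007] ((882.18212890625, -425.4986572265625), (88.75006103515625, 10.850117683410645), 0.9808167815208435)
t [396.5  59.9] 90.5 [ 0.881 -0.315  0.007] ((882.6289672851562, -315.3697204589844), (8.302223205566406, 88.9319076538086), 89.59667205810547)
t [122.3  35. ] 257.0 [0.958 0.459 0.007] ((950.244384765625, 467.8787536621094), (67.31967163085938, 56.02486801147461), 89.64881134033203)
t [97.6 33.4] 209.0 [0.963 0.531 0.007] ((962.0828857421875, 530.156005859375), (48.6578483581543, 49.38564682006836), 21.147008895874023)
t [55.7 33.5] 204.0 [0.963 0.652 0.007] ((963.3135986328125, 651.775146484375), (49.9888801574707, 48.596527099609375), 23.395998001098633)
t [14.  33.8] 198.5 [0.963 0.774 0.007] ((962.2918090820312, 773.4391479492188), (48.24456787109375, 46.652774810791016), 4.293551445007324)
s [276.9 289.8] 174.0 [ 0.714 -0.131  0.007] ((715.7067260742188, -134.5294647216797), (39.483558654785156, 43.867794036865234), 25.414920806884766)
[0.20184228 0.51160788 0.23132302] [[-9.30220384e-01  3.67001413e-01 -1.53295824e-05]
 [ 3.67001412e-01  9.30220384e-01  1.20966851e-05]
 [ 1.86993905e-05  5.62660464e-06 -1.00000000e+00]] 1.4
```

View pics/c1.png

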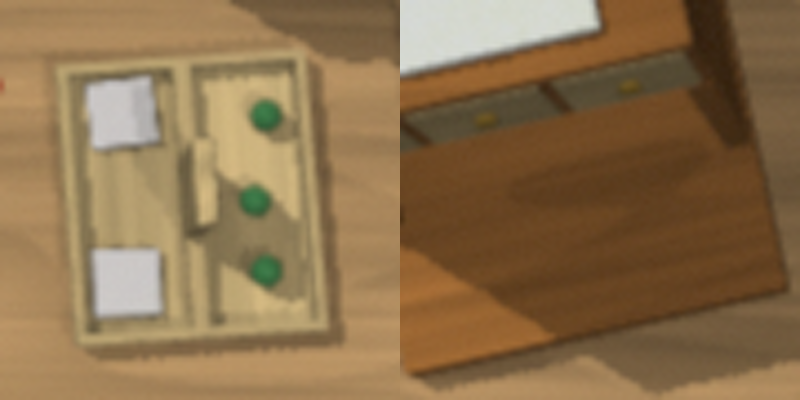

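Run:
```python
from h import *
t=np.load("pt.npy",allow_pickle=True).item();s=np.load("ps.npy",allow_pickle=True).item()
f=lambda x,y,ox,oy:((x+.5)/4.444+ox-.5,(y+.5)/4.444+oy-.5)
for z in(.02,.026):
  C=np.array([onz(t,f(*c,345,145),z)[:2] for c in[(57,67),(303,52),(328,327),(82,343)]])
  print(z,C.mean(0).round(4),[np.linalg.norm(C[i]-C[i-1]).round(4) for i in range(4)])
  d=(C[0]-C[3])+(C[1]-C[2]);e=(C[0]-C[1])+(C[3]-C[2]);print(np.degrees(np.arctan2(d[1],d[0])),np.degrees(np.arctan2(-e[0],e[1])))
  ctr=C.mean(0)
print("handle top ends",[onz(t,f(*c,345,145),.092)[:2].round(4) for c in[(203,138),(208,222)]])
P=onz(t,f(387,290,185,100),.02)[:2];Q=onz(t,f(10,375,185,100),.02)[:2];print("board",P,Q)
y=(Q-P)/np.linalg.norm(Q-P);x=np.array([y[1],-y[0]]);yaw=np.arctan2(x[1],x[0]);print("yaw",np.degrees(yaw))
O=P+.1*x+.12*y;print("origin",O)
W=lambda a,b,z:np.r_[O+a*x+b*y,z]
print("left corner px",proj(t,W(-.1,.12,.02)))
F=onz(t,f(302,88,185,100),.16)[:2]-O;print("drawer corner in rack",F@x,F@y)
# overlay
for n,p in(("t",t),("s",s)):
  im=cv2.cvtColor(p["color"],cv2.COLOR_RGB2BGR);im=cv2.resize(im,None,fx=3,fy=3,interpolation=cv2.INTER_CUBIC)
  def poly(L,col): cv2.polylines(im,[np.array([(proj(p,w)+.5)*3-.5 for w in L]).round().astype(np.int32)],True,col,1)
  poly([W(-.1,.12,.02),W(-.1,-.12,.02),W(.125,-.12,.02),W(.125,.12,.02)],(0,0,255))
  for z in(.16,.236): poly([W(-.008,.12,z),W(-.008,-.12,z),W(.125,-.12,z),W(.125,.12,z)],(255,0,0))
  th=np.radians(4.5);R=np.array([[np.cos(th),-np.sin(th)],[np.sin(th),np.cos(th)]])
  T=lambda a,b,z:np.r_[ctr+R@[a,b],z]
  for z in(.0,.02): poly([T(-.085,-.075,z),T(.085,-.075,z),T(.085,.075,z),T(-.085,.075,z)],(0,255,0))
  poly([T(-.025,-.006,.092),T(.025,-.006,.092),T(.025,.006,.092),T(-.025,.006,.092)],(0,255,0))
  q=np.radians(60);poly([np.r_[.464+.0283*np.cos(q+a),-.001+.0283*np.sin(q+a),.007] for a in np.radians([45,135,225,315])],(0,0,255))
  im=im[150:750,360:1300] if n=="t" else im[450:1200,600:1500]
  cv2.imwrite(f"pics/o_{n}.png",cv2.resize(im,None,fx=.8,fy=.8,interpolation=cv2.INTER_AREA))
  print(im.shape)
```

```text
0.02 [ 0.52  -0.288] [np.float64(0.1678), np.float64(0.1486), np.float64(0.1667), np.float64(0.1467)]
4.816066631452741 3.9173621178096374
0.026 [ 0.5192 -0.2873] [np.float64(0.167), np.float64(0.1479), np.float64(0.1659), np.float64(0.146)]
4.8160666314527445 3.9173621178096405
handle top ends [array([ 0.5447, -0.286 ]), array([ 0.4968, -0.2885])]
board [0.58360239 0.0246205 ] [0.53041953 0.25433035]
yaw 13.035554218670425
origin [0.65395874 0.1640837 ]
left corner px [185.34900837 184.33724103]
drawer corner in rack -0.008168736319555326 -0.11115616690696947
(600, 940, 3)
(750, 900, 3)
```

View pics/o_t.png

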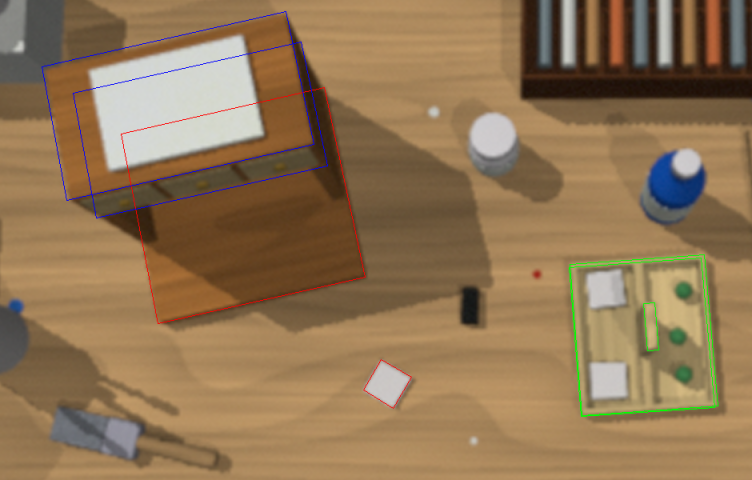

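View pics/o_s.png

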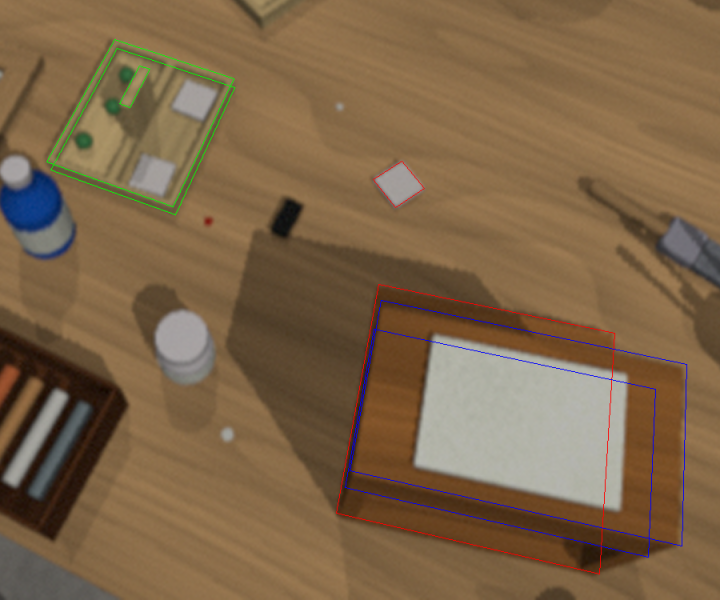

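```bash
cat >> h.py <<'E'
def rel(tx,ty,tz,yaw=None):
    "cm shift in current tool axes to a world target, and tool-z turn (rad) so that the closing axis lies at yaw deg"
    o=env.observe();R=np.array(o["tool_rot"]);p=np.array(o["position"])
    a=np.degrees(np.arctan2(R[1,1],R[0,1]));print("pos",p.round(4),"closing yaw",a.round(1),"q",np.round(o["q"],0),"t",o["time_s"],"w",o["grip_width"],"F",np.round(o["ft_force"],1))
    print("shift cm",(R.T@(np.array([tx,ty,tz])-p)*100).round(2),"turn",None if yaw is None else np.radians(a-yaw).round(3))
E
python3 -m crank '[6,-2.7,-2.38,0,0, 6,-2.7,-2.38,0,0, 6,-2.7,-2.38,0,0, 6,-2.7,-2.38,0,0, 6,-2.7,-2.38,0,0, 6,-2.7,-2.38,0,0, 6,-2.7,-2.38,0,0, 6,-2.7,-2.38,0,0]' 60
python3 -m crank '[6,-2.7,-2.38,0,0, 6,-2.7,-2.38,0,0, 6,-2.7,-2.38,0,0, 6,-2.7,-2.38,0,0, 6,-2.7,-2.38,0,0, 6,-2.7,-2.38,0,0, 6,-2.7,-2.38,0,0, 6,-2.7,-2.38,0,0]'
python3 -m crank '[6,0,0,2.4,0.074, 6,0,0,2.4,0.074, 6,0,0,2.4,0, 6,0,0,2.4,0, 6,0,0,2.4,0, 6,0,0,2.4,0, 6,0,0,1.4,0, 6,0,0,0,0]'
python3 -c "
from h import *
rel(.464,-.001,-.001,60)"
```

```text
time_s: 2.07
position: [0.3333, 0.2536, 0.2315]
tool_rot: [[-0.93, 0.367, 0.001], [0.367, 0.93, 0.0], [-0.0, 0.0, -1.0]]
ft_force: [0.5, 0.4, 1.2]
grip_width: 0.0599
gripper_force: 0.0
time_s: 2.73
position: [0.4644, -0.003, 0.2315]
tool_rot: [[-0.93, 0.367, 0.0], [0.367, 0.93, -0.0], [-0.0, 0.0, -1.0]]
ft_force: [0.0, 0.8, 0.8]
grip_width: 0.0602
gripper_force: 0.0
time_s: 3.4
position: [0.4627, -0.0009, 0.0711]
tool_rot: [[-0.866, 0.5, -0.005], [0.5, 0.866, 0.001], [0.005, -0.001, -1.0]]
ft_force: [0.1, 0.9, 0.2]
grip_width: 0.0598
gripper_force: 0.0
pos [ 0.4627 -0.0009  0.0711] closing yaw 60.0 q [-15.  25. 101.  -0.  54. -75.] t 3.4 w 0.059791800839433376 F [0.1 0.9 0.2]
shift cm [-0.15  0.07  7.21] turn -0.0
```

```bash
python3 -m crank '[6,-0.1,0.1,2.2,0, 6,0,0,2,0, 6,0,0,1.5,0, 6,0,0,0.8,0, 6,0,0,0.3,0, 6,0,0,0.2,0, 6,0,0,0.1,0, 6,0,0,0,0]'
python3 -m crank '[3.8,0,0,0.1,0, 3.8,0,0,0,0, 3.8,0,0,0,0, 3.8,0,0,0,0, 3.8,0,0,0,0, 3.8,0,0,0,0, 3.8,0,0,0,0, 3.8,0,0,0,0]' 40
python3 -c "
from h import *
rel(.464,-.001,.12,60);t=shot('scene');cv2.imwrite('pics/g.png',cv2.resize(t['color'][170:270,310:430,::-1],None,fx=5,fy=5,interpolation=2))"
```

```text
time_s: 4.07
position: [0.4657, -0.0009, 0.003]
tool_rot: [[-0.866, 0.5, 0.001], [0.5, 0.866, -0.0], [-0.001, 0.0, -1.0]]
ft_force: [-0.3, 0.6, 0.5]
grip_width: 0.0599
gripper_force: 0.0
time_s: 4.73
position: [0.4656, -0.0009, 0.002]
tool_rot: [[-0.866, 0.5, 0.001], [0.5, 0.866, -0.0], [-0.001, 0.0, -1.0]]
ft_force: [-1.7, 0.3, 4.6]
grip_width: 0.0387
gripper_force: 30.9
pos [ 0.4656 -0.0009  0.002 ] closing yaw 60.0 q [-15.  32. 105.   0.  43. -75.] t 4.7333 w 0.03869017322507636 F [-1.7  0.3  4.6]
shift cm [  0.12  -0.09 -11.8 ] turn -0.0
```

```bash
python3 -m crank '[3.6,0,0,-1,0, 3.6,0,0,-2,0, 3.6,0,0,-3,0.121, 3.6,0,0,-3,0.121, 3.6,0,0,-3,0.121, 3.6,0,0,0,0.121, 3.6,0,0,0,0.121, 3.6,0,0,0,0.121]'
python3 -m crank '[3.6,0,0,0,0.121, 3.6,0,0,0,0.121, 3.6,0,0,0,0, 3.6,0,0,0,0, 3.6,0,0,0,0, 3.6,0,0,0,0, 3.6,0,0,0,0, 3.6,0,0,0,0]'
python3 -c "
from h import *
rel(.520,-.248,.12,4.5)"
```

```text
time_s: 5.45
position: [0.4654, -0.0008, 0.1221]
tool_rot: [[-0.31, 0.951, 0.002], [0.951, 0.31, -0.0], [-0.001, 0.001, -1.0]]
ft_force: [-0.4, 0.3, -0.4]
grip_width: 0.0384
gripper_force: 40.2
time_s: 6.12
position: [0.4653, -0.0008, 0.1213]
tool_rot: [[-0.08, 0.997, -0.0], [0.997, 0.08, 0.0], [0.0, -0.0, -1.0]]
ft_force: [0.1, 0.8, 0.6]
grip_width: 0.0382
gripper_force: 40.2
pos [ 0.4653 -0.0008  0.1213] closing yaw 4.6 q [-15.  20.  97.  -0.  62. -19.] t 6.1167 w 0.03815299323272885 F [0.1 0.8 0.6]
shift cm [-25.08   3.48   0.13] turn 0.001
```

View pics/g.png

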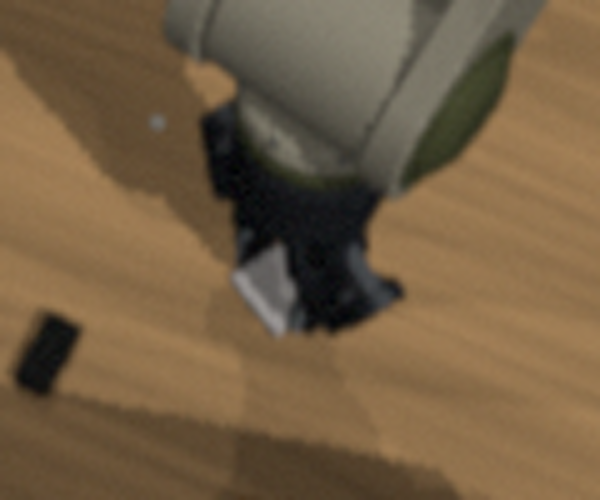

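The tile is held flat between the fingertips. Next I'll carry it over the free middle of the +y compartment.

```bash
python3 -m crank '[3.6,-2,0.3,0,0, 3.6,-3.8,0.53,0,0, 3.6,-4,0.55,0,0, 3.6,-4,0.55,0,0, 3.6,-4,0.55,0,0, 3.6,-3.8,0.53,0,0, 3.6,-2.4,0.33,0,0, 3.6,-1.08,0.14,0,0]'
python3 -m crank '[3.6,0,0,1,0, 3.6,0,0,2.5,0, 3.6,0,0,2.5,0, 3.6,0,0,2,0, 3.6,0,0,1,0, 3.6,0,0,0.4,0, 3.6,0,0,0,0, 3.6,0,0,0,0]'
python3 -c "
from h import *
rel(.520,-.248,.025,4.5)
s=shot('scene');cv2.imwrite('pics/d.png',cv2.resize(s['color'][140:260,200:340,::-1],None,fx=4,fy=4,interpolation=2))"
```

```text
time_s: 6.78
position: [0.5201, -0.2515, 0.121]
tool_rot: [[-0.077, 0.997, 0.0], [0.997, 0.077, -0.001], [-0.001, 0.0, -1.0]]
ft_force: [-0.6, 0.7, -0.2]
grip_width: 0.038
gripper_force: 40.2
time_s: 7.45
position: [0.5202, -0.2478, 0.0282]
tool_rot: [[-0.08, 0.997, 0.001], [0.997, 0.08, -0.001], [-0.001, 0.001, -1.0]]
ft_force: [-0.1, -0.2, 0.4]
grip_width: 0.0386
gripper_force: 40.2
pos [ 0.5202 -0.2478  0.0282] closing yaw 4.6 q [-37.  37.  85.   0.  58. -42.] t 7.45 w 0.03857128622594024 F [-0.1 -0.2  0.4]
shift cm [-0.02 -0.02  0.32] turn 0.001
```

View pics/d.png

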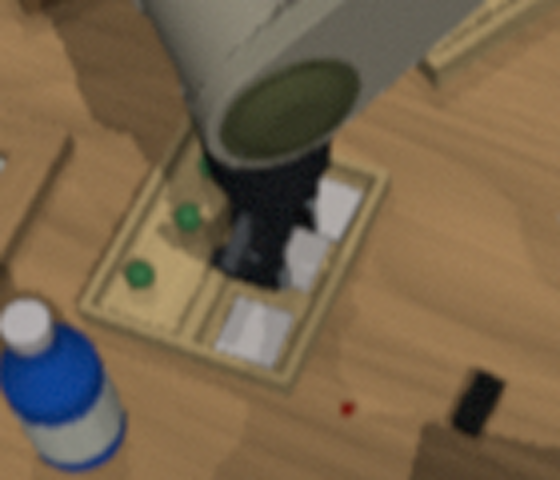

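The tile hangs in the compartment between the other two. Release it and rise.

```bash
python3 -m crank '[3.6,0,0,0.2,0, 5.5,0,0,0,0, 5.5,0,0,0,0, 5.5,0,0,0,0, 5.5,0,0,-0.5,0, 5.5,0,0,-2,0, 5.5,0,0,-3,0, 5.5,0,0,-4,0]'
python3 -m crank '[5,0,0,-4,0.12, 5,0,0,-2,0.12, 5,0,0,0,0.12, 5,0,0,0,0.12, 5,0,0,0,0.12, 5,0,0,0,0.12, 5,0,0,0,0.12, 5,0,0,0,0.12]'
python3 -m crank '[5,0,0,0,0.12, 5,0,0,0,0.12, 5,0,0,0,0.12, 5,0,0,0,0.12, 5,0,0,0,0.13, 5,0,0,0,0, 5,0,0,0,0, 5,0,0,0,0]' || true
python3 -c "
from h import *
rel(.4995,-.289,.16,-85.5);t=shot('top');s=shot('scene')
print(find(t,'tile'),find(t,'tote_handle',2),find(t,'marble_0_center'),find(s,'tile'))"
```

```text
time_s: 8.17
position: [0.5187, -0.2474, 0.1199]
tool_rot: [[-0.079, 0.997, -0.004], [0.997, 0.079, 0.003], [0.003, -0.004, -1.0]]
ft_force: [1.2, 0.8, -0.7]
grip_width: 0.055
gripper_force: 0.0
time_s: 8.83
position: [0.5197, -0.248, 0.1808]
tool_rot: [[0.775, 0.632, 0.0], [0.632, -0.775, -0.0], [0.0, 0.0, -1.0]]
ft_force: [-0.0, -0.6, 1.0]
grip_width: 0.0504
gripper_force: 0.0
pos [ 0.5197 -0.248   0.1808] closing yaw -50.8 q [-37.  27.  75.  -0.  78.  14.] t 8.8333 w 0.050429622860814136 F [-0.  -0.6  1. ]
shift cm [-4.15  1.9   2.08] turn 0.605
[(0.69, array([324.4, 111.5]))] [(0.89, array([389.7, 307.3])), (0.72, array([405.3, 202.8]))] [(0.71, array([401.5, 122.5]))] [(0.73, array([273.3, 207.1])), (0.66, array([264. , 221.7])), (0.5, array([279.1, 191.5]))]out of range
```

```bash
python3 -m crank '[5,0,0,0,0.121, 5,0,0,0,0.121, 5,0,0,0,0.121, 5,0,0,0,0.121, 5,0,0,0,0.121, 5,0,0,0,0, 5,0,0,0,0, 5,0,0,0,0]'
python3 -c "
from h import *
rel(.508,-.288,.05,-85.5)"
```

```text
time_s: 9.8
position: [0.5198, -0.2481, 0.1804]
tool_rot: [[0.996, 0.089, -0.0], [0.089, -0.996, 0.0], [-0.0, -0.0, -1.0]]
ft_force: [-0.2, -0.7, 0.2]
grip_width: 0.0496
gripper_force: 0.0
pos [ 0.5198 -0.2481  0.1804] closing yaw -84.9 q [-37.  27.  75.   0.  78.  48.] t 9.8 w 0.04962894409053839 F [-0.2 -0.7  0.2]
shift cm [-1.53  3.87 13.04] turn 0.011
```

```bash
python3 -m crank '[5,-0.53,1.27,0,0.011, 5,-0.5,1.3,0,0, 5,-0.5,1.3,0,0, 5,0,0,2,0, 5,0,0,2.5,0, 5,0,0,1,0, 5,0,0,0,0, 5,0,0,0,0]'
python3 -c "
from h import *
rel(.508,-.288,.05,-85.5)
t=shot('scene');a=cv2.resize(t['color'][140:260,200:340,::-1],(466,400),interpolation=2);t=shot('top');b=cv2.resize(t['color'][145:235,345:420,::-1],(333,400),interpolation=2);cv2.imwrite('pics/e.png',np.hstack([a,b]))"
```

```text
time_s: 10.47
position: [0.5075, -0.2886, 0.1256]
tool_rot: [[0.997, 0.074, -0.0], [0.074, -0.997, 0.0], [-0.0, -0.0, -1.0]]
ft_force: [0.2, -1.0, 0.6]
grip_width: 0.0503
gripper_force: 0.0
pos [ 0.5075 -0.2886  0.1256] closing yaw -85.8 q [-41.  30.  78.  -0.  71.  45.] t 10.4667 w 0.05032876677111458 F [ 0.2 -1.   0.6]
shift cm [ 0.06 -0.05  7.56] turn -0.005
```

View pics/e.png

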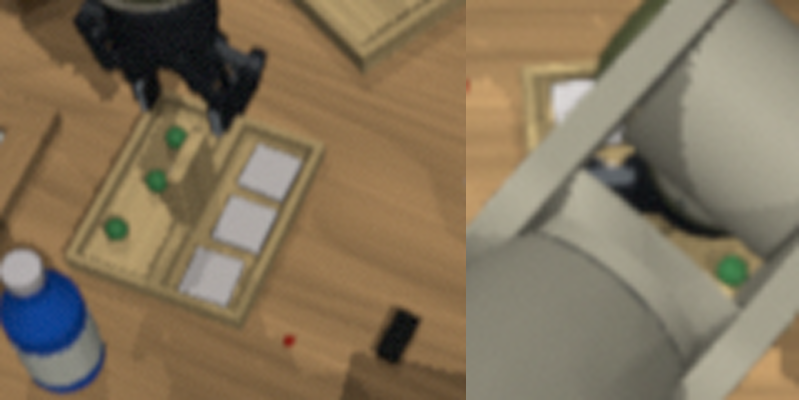

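All three tiles now lie in the +y compartment, and the fingers straddle the handle. Descend, grip and lift.

```bash
python3 -m crank '[5,0.06,-0.05,1.5,0, 5,0,0,2,0, 5,0,0,2,0, 5,0,0,1.5,0, 5,0,0,0.5,0, 5,0,0,0,0, 5,0,0,0,0, 3,0,0,0,0]' 60
python3 -m crank '[2,0,0,0,0, 1.5,0,0,0,0, 1.0,0,0,0,0, 0.8,0,0,0,0, 0.8,0,0,0,0, 0.8,0,0,0,0, 0.8,0,0,0,0, 0.8,0,0,0,0]' 70
python3 -m crank '[0.8,0,0,-0.1,0, 0.8,0,0,-0.2,0, 0.8,0,0,-0.4,0, 0.8,0,0,-0.6,0, 0.8,0,0,-0.8,0, 0.8,0,0,-0.9,0, 0.8,0,0,-0.9,0, 0.8,0,0,-0.9,0]'
python3 -c "
from h import *
O=np.array([.654,.164]);a=np.radians(13);x=np.array([np.cos(a),np.sin(a)])
print(O-.068*x,O-.15*x)
rel(*(O-.15*x),.12,-77)
t=shot('scene');cv2.imwrite('pics/f.png',cv2.resize(t['color'][140:260,200:340,::-1],(466,400),interpolation=2))"
```

```text
time_s: 11.23
position: [0.5087, -0.2878, 0.0518]
tool_rot: [[0.997, 0.074, 0.002], [0.074, -0.997, -0.002], [0.002, 0.002, -1.0]]
ft_force: [-0.3, 0.1, 0.7]
grip_width: 0.039
gripper_force: 0.0
time_s: 11.9
position: [0.5084, -0.2876, 0.0512]
tool_rot: [[0.997, 0.074, 0.001], [0.074, -0.997, -0.001], [0.001, 0.001, -1.0]]
ft_force: [-0.2, -0.8, 5.7]
grip_width: 0.0114
gripper_force: 68.1
time_s: 12.57
position: [0.5082, -0.2874, 0.0996]
tool_rot: [[0.997, 0.074, 0.0], [0.074, -0.997, -0.0], [0.0, 0.0, -1.0]]
ft_force: [0.2, 0.4, -2.2]
grip_width: 0.0112
gripper_force: 68.1
[0.58774284 0.14870333] [0.50784449 0.13025734]
pos [ 0.5082 -0.2874  0.0996] closing yaw -85.8 q [-41.  32.  80.  -0.  68.  45.] t 12.5667 w 0.011192320789168635 F [ 0.2  0.4 -2.2]
shift cm [  3.05 -41.65  -2.06] turn -0.153
```

View pics/f.png

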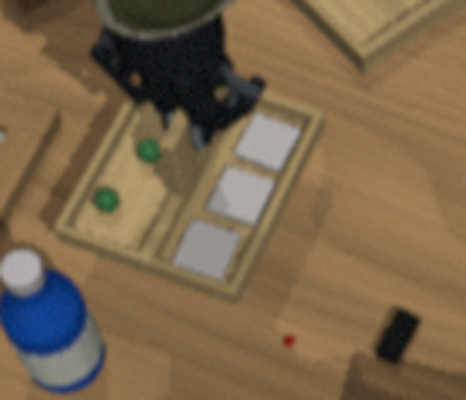

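Held level with the contents inside. Turn, then carry smoothly to a point in front of the rack.

```bash
python3 -m crank '[0.8,0,0,0,-0.013, 0.8,0,0,0,-0.025, 0.8,0,0,0,-0.035, 0.8,0,0,0,-0.035, 0.8,0,0,0,-0.025, 0.8,0,0,0,-0.015, 0.8,0,0,0,-0.005, 0.8,0,0,0,0]'
python3 -m crank '[0.8,0.05,-0.2,0,0, 0.8,0.11,-0.5,0,0, 0.8,0.21,-0.9,0,0, 0.8,0.3,-1.3,0,0, 0.8,0.39,-1.7,0,0, 0.8,0.46,-2,0,0, 0.8,0.51,-2.2,0,0, 0.8,0.53,-2.3,0,0]'
python3 -m crank '[0.8,0.53,-2.3,0,0, 0.8,0.53,-2.3,0,0, 0.8,0.53,-2.3,0,0, 0.8,0.53,-2.3,0,0, 0.8,0.53,-2.3,0,0, 0.8,0.53,-2.3,0,0, 0.8,0.53,-2.3,0,0, 0.8,0.53,-2.3,0,0]'
python3 -m crank '[0.8,0.53,-2.3,0,0, 0.8,0.51,-2.2,0,0, 0.8,0.46,-2,0,0, 0.8,0.39,-1.7,0,0, 0.8,0.3,-1.3,0,0, 0.8,0.21,-0.9,0,0, 0.8,0.11,-0.5,0,0, 0.8,0.05,-0.2,0,0]'
python3 -c "
from h import *
rel(.588,.149,.09,-77)
t=shot('top');c=t['color'][100:240,170:310,::-1];s=shot('scene');d=s['color'][130:330,330:530,::-1]
cv2.imwrite('pics/k.png',np.hstack([cv2.resize(c,(400,400),interpolation=2),cv2.resize(d,(400,400),interpolation=2)]))"
```

```text
time_s: 13.28
position: [0.508, -0.2873, 0.0981]
tool_rot: [[0.974, 0.225, -0.0], [0.225, -0.974, 0.0], [-0.0, -0.0, -1.0]]
ft_force: [1.0, 1.3, -2.9]
grip_width: 0.0112
gripper_force: 68.1
time_s: 13.95
position: [0.5077, -0.1709, 0.0984]
tool_rot: [[0.974, 0.225, -0.0], [0.225, -0.974, 0.0], [-0.0, -0.0, -1.0]]
ft_force: [0.4, -0.3, -2.3]
grip_width: 0.0112
gripper_force: 68.2
time_s: 14.62
position: [0.5071, 0.018, 0.0985]
tool_rot: [[0.974, 0.226, -0.0], [0.226, -0.974, 0.0], [0.0, -0.0, -1.0]]
ft_force: [-0.8, -0.3, -3.6]
grip_width: 0.0111
gripper_force: 68.2
time_s: 15.28
position: [0.5075, 0.1304, 0.0984]
tool_rot: [[0.974, 0.226, -0.0], [0.226, -0.974, 0.0], [-0.0, -0.0, -1.0]]
ft_force: [-0.3, -1.0, -2.7]
grip_width: 0.0113
gripper_force: 68.2
pos [0.5075 0.1304 0.0984] closing yaw -76.9 q [ 1. 27. 90.  0. 63. 78.] t 15.2833 w 0.011271881452068748 F [-0.3 -1.  -2.7]
shift cm [8.27 0.   0.84] turn 0.001
```

View pics/k.png

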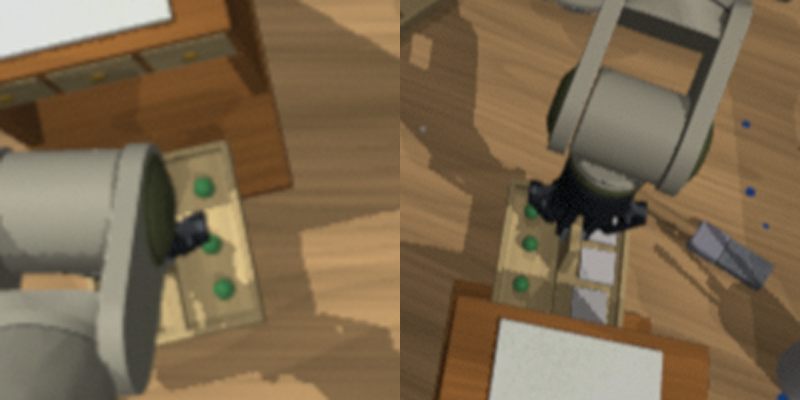

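Aligned with the rack; all six loose items are visible in the tray. Advance in front of the drawers and set it down.

```bash
python3 -m crank '[0.8,0.2,0,0,0, 0.8,0.5,0,0,0, 0.8,0.8,0,0,0, 0.8,1,0,0,0, 0.8,1,0,0,0, 0.8,1,0,0,0, 0.8,1,0,0,0, 0.8,0.9,0,0,0]'
python3 -m crank '[0.8,0.7,0,0,0, 0.8,0.5,0,0,0, 0.8,0.3,0,0,0, 0.8,0.1,0,0,0, 0.8,0,0,0.2,0, 0.8,0,0,0.4,0, 0.8,0,0,0.5,0, 0.8,0,0,0.5,0]'
python3 -m crank '[0.8,0,0,0.4,0, 0.8,0,0,0.3,0, 0.8,0,0,0.2,0, 0.8,0,0,0.1,0, 0.8,0,0,0.05,0, 0.8,0,0,0.05,0, 0.8,0,0,0,0, 0.8,0,0,0,0]'
python3 -c "
from h import *
rel(.588,.149,.0712,-77)"
```

```text
time_s: 16.05
position: [0.5717, 0.1436, 0.0982]
tool_rot: [[0.975, 0.224, 0.0], [0.224, -0.975, 0.0], [0.0, 0.0, -1.0]]
ft_force: [-0.1, -0.9, -3.1]
grip_width: 0.0112
gripper_force: 68.2
time_s: 16.72
position: [0.5856, 0.1473, 0.0818]
tool_rot: [[0.974, 0.225, -0.0], [0.225, -0.974, -0.0], [-0.0, -0.0, -1.0]]
ft_force: [-0.8, 0.1, -3.7]
grip_width: 0.0109
gripper_force: 68.3
time_s: 17.38
position: [0.5861, 0.1473, 0.0715]
tool_rot: [[0.974, 0.225, 0.0], [0.225, -0.974, 0.0], [0.0, 0.0, -1.0]]
ft_force: [0.6, 0.1, -3.7]
grip_width: 0.011
gripper_force: 68.3
pos [0.5861 0.1473 0.0715] closing yaw -77.0 q [ 3. 36. 78. -0. 66. 80.] t 17.3833 w 0.011019339148870483 F [ 0.6  0.1 -3.7]
shift cm [ 0.23 -0.12  0.03] turn -0.0
```

```bash
python3 -m crank '[0.8,0,0,0.05,0, 0.8,0,0,0.05,0, 0.8,0,0,0.05,0, 0.8,0,0,0.05,0, 1,0,0,0,0, 1.2,0,0,0,0, 1.4,0,0,0,0, 2,0,0,0,0]'
python3 -m crank '[3,0,0,0,0, 4,0,0,0,0, 4,0,0,0,0, 4,0,0,0,0, 4,-0.5,0,0,0, 4,-1,0,0,0, 4,-1.5,0,0,0, 4,-2,0,0,0]'
python3 -m crank '[4,-2,0,0,0, 4,-2,0,0,0, 4,-2,0,0,0, 4,-1,0,0,0, 0,0,0,0,0, 0,0,0,0,0, 0,0,0,0,0, 0,0,0,0,0]' 30
python3 - <<'E'
from h import *
rel(.50,.13,.03,-77)
O=np.array([.654,.164]);a=np.radians(13);R=np.array([[np.cos(a),-np.sin(a)],[np.sin(a),np.cos(a)]])
print("tool in rack",R.T@(np.array(env.observe()["position"][:2])-O))
t=shot('top');s=shot('scene')
im=[]
for p,(x0,y0) in((t,(170,100)),(s,(330,200))):
    b=cv2.resize(p["color"][y0:y0+130,x0:x0+130,::-1],(400,400),interpolation=2)
    k=400/130
    W=lambda u,v,z:np.r_[O+R@[u,v],z]
    c=-.058
    for L in([(c-.085,-.075),(c+.085,-.075),(c+.085,.075),(c-.085,.075)],):
        cv2.polylines(b,[np.array([(proj(p,W(*w,.04))+.5-[x0,y0])*k for w in L]).astype(np.int32)],True,(0,0,255),1)
    im.append(b)
cv2.imwrite('pics/m.png',np.hstack(im))
E
```

```text
time_s: 18.05
position: [0.5862, 0.1474, 0.0696]
tool_rot: [[0.974, 0.225, 0.001], [0.225, -0.974, 0.0], [0.001, 0.0, -1.0]]
ft_force: [0.8, -0.5, 0.7]
grip_width: 0.0201
gripper_force: 0.0
time_s: 18.72
position: [0.537, 0.136, 0.0692]
tool_rot: [[0.974, 0.225, 0.001], [0.225, -0.974, 0.0], [0.001, 0.0, -1.0]]
ft_force: [0.8, 0.1, 0.6]
grip_width: 0.0401
gripper_force: 0.0
time_s: 19.38
position: [0.4698, 0.1204, 0.0693]
tool_rot: [[0.974, 0.225, 0.001], [0.225, -0.974, 0.0], [0.001, 0.0, -1.0]]
ft_force: [0.2, 0.7, 0.1]
grip_width: 0.0003
gripper_force: 0.0
pos [0.4698 0.1204 0.0693] closing yaw -77.0 q [ 0. 27. 98.  0. 55. 77.] t 19.3833 w 0.0003127733133278191 F [0.2 0.7 0.1]
shift cm [ 3.15 -0.25  3.93] turn -0.0
tool in rack [-0.18925743 -0.00102397]
```

View pics/m.png

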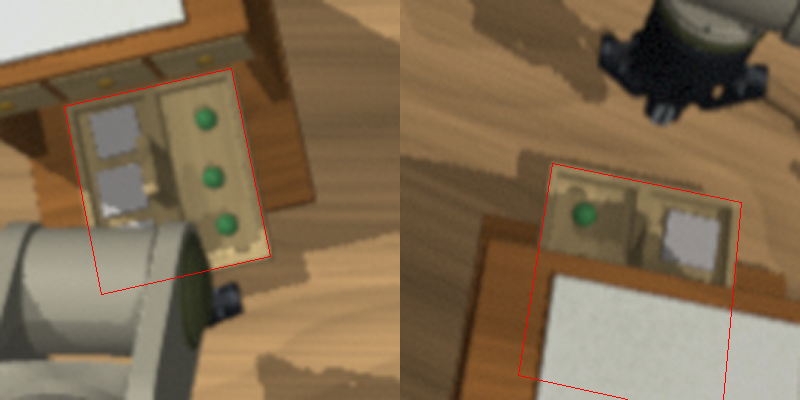

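The placed tray matches my overlay: centre at rack x ≈ -58 mm, square, with the contents in. That was one picture more than the allowed ten, so I'll look at no more and work by numbers. Next, push the near wall in with the closed fingers.

```bash
python3 -m crank '[0,0,0,1,0, 0,0,0,1.5,0, 0,0,0,1,0, 0,0,0,0.4,0, 0,0,-0.1,0,0, 0,0.8,0,0,0, 0,0.8,0,0,0, 0,0.6,0,0,0]'
python3 -m crank '[0,0.3,0,0,0, 0,0.3,0,0,0, 0,0.3,0,0,0, 0,0.3,0,0,0, 0,0.3,0,0,0, 0,0.3,0,0,0, 0,0.3,0,0,0, 0,0.3,0,0,0]'
python3 -m crank '[0,0.3,0,0,0, 0,0.3,0,0,0, 0,0.3,0,0,0, 0,0.3,0,0,0, 0,0.3,0,0,0, 0,0.3,0,0,0, 0,0.3,0,0,0, 0,0.2,0,0,0]'
python3 - <<'E'
from h import *
rel(.50,.13,.03,-77)
O=np.array([.654,.164]);a=np.radians(13);R=np.array([[np.cos(a),-np.sin(a)],[np.sin(a),np.cos(a)]])
print("tool in rack",R.T@(np.array(env.observe()["position"][:2])-O))
E
```

```text
time_s: 20.15
position: [0.492, 0.1265, 0.031]
tool_rot: [[0.974, 0.225, 0.002], [0.225, -0.974, 0.0], [0.002, 0.0, -1.0]]
ft_force: [0.4, -0.5, -0.7]
grip_width: -0.0001
gripper_force: 0.0
time_s: 20.82
position: [0.5136, 0.1317, 0.0303]
tool_rot: [[0.974, 0.225, -0.001], [0.225, -0.974, -0.0], [-0.001, -0.0, -1.0]]
ft_force: [-2.1, -0.9, 1.4]
grip_width: -0.0
gripper_force: 1.1
time_s: 21.48
position: [0.5365, 0.1369, 0.0303]
tool_rot: [[0.974, 0.225, 0.0], [0.225, -0.974, 0.0], [0.0, 0.0, -1.0]]
ft_force: [-1.9, -0.6, 0.1]
grip_width: -0.0002
gripper_force: 1.1
pos [0.5365 0.1369 0.0303] closing yaw -77.0 q [ 2. 35. 89.  0. 56. 79.] t 21.4833 w -0.0001620186223970952 F [-1.9 -0.6  0.1]
shift cm [-3.71 -0.15  0.03] turn -0.0
tool in rack [-1.20617408e-01  4.24179482e-05]
```

```bash
python3 -m crank '[0,0.25,0,0,0, 0,0.3,0,0,0, 0,0.3,0,0,0, 0,0.3,0,0,0, 0,0.3,0,0,0, 0,0.3,0,0,0, 0,0.2,0,0,0, 0,0.1,0,0,0]'
python3 -m crank '[0,0,0,0,0, 0,-0.5,0,0,0, 0,-1.5,0,0,0, 0,-2,0,0,0, 0,-3,0,-1,0, 0,-3,0,-2,0, 0,-3,0,-3,0, 0,-3,0,-3,0]'
python3 -m crank '[0,-1,4,-2,0, 0,0,4,-2,0, 0,0,4,-2,0, 0,0,4,0,0, 0,0,4,0,0, 0,0,3,0,0, 0,0,0,0,0, 0,0,0,0,0]'
python3 - <<'E'
from h import *
rel(.50,.13,.03,-77)
O=np.array([.654,.164]);a=np.radians(13);R=np.array([[np.cos(a),-np.sin(a)],[np.sin(a),np.cos(a)]])
t=shot("top");s=shot("scene");x=lambda p,u,z:(R.T@(onz(p,u,z)[:2]-O)).round(3)
for p,zz in((t,"t"),(s,"s")):
  for q,z in(("tote_handle",.11),("tote",.04),("tile",.033),("marble_0_center",.036)): print(zz,q,[(a,list(x(p,b,z))) for a,b in find(p,q,6)])
# near-wall edge: gradient along rack x at several y
g=cv2.GaussianBlur(cv2.cvtColor(t["color"],cv2.COLOR_RGB2LAB),(3,3),0).astype(np.float32)
for y in(-.065,-.045,-.02,.02,.045,.065):
  xs=np.arange(-.135,-.055,.002);uv=np.array([proj(t,np.r_[O+R@[v,y],.04]) for v in xs],np.float32)
  c=cv2.remap(g,uv[:,:1],uv[:,1:],cv2.INTER_LINEAR)[:,0]
  d=np.linalg.norm(np.diff(c,axis=0),axis=1);i=np.argsort(-d)[:4];print(y,[(round(float(xs[j]),3),int(d[j])) for j in i], c[::4,0].astype(int))
E
```

```text
time_s: 22.15
position: [0.5564, 0.1415, 0.0303]
tool_rot: [[0.974, 0.225, 0.0], [0.225, -0.974, 0.0], [0.0, 0.0, -1.0]]
ft_force: [-2.1, -0.1, 0.1]
grip_width: -0.0003
gripper_force: 1.0
time_s: 22.82
position: [0.3991, 0.1054, 0.1197]
tool_rot: [[0.974, 0.225, -0.001], [0.225, -0.974, 0.0], [-0.001, -0.0, -1.0]]
ft_force: [0.4, -0.5, 1.2]
grip_width: 0.0001
gripper_force: 0.0
time_s: 23.48
position: [0.4418, -0.1126, 0.1745]
tool_rot: [[0.975, 0.222, 0.0], [0.222, -0.975, 0.0], [0.0, -0.0, -1.0]]
ft_force: [-0.4, 0.5, 0.3]
grip_width: -0.0003
gripper_force: 0.0
pos [ 0.4418 -0.1126  0.1745] closing yaw -77.2 q [-29.  16.  94.   0.  70.  48.] t 23.4833 w -0.000335584783460913 F [-0.4  0.5  0.3]
shift cm [ 11.07 -22.36  14.45] turn -0.003
t tote_handle [(0.95, [np.float64(-0.523), np.float64(-0.336)]), (0.78, [np.float64(-0.056), np.float64(-0.021)])]
t tote [(0.7, [np.float64(-0.025), np.float64(-0.019)]), (0.64, [np.float64(-0.549), np.float64(-0.339)]), (0.44, [np.float64(0.097), np.float64(0.032)])]
t tile [(0.54, [np.float64(-0.001), np.float64(0.037)]), (0.47, [np.float64(-0.05
[... 288 characters left out ...]
99), np.float64(-0.372)])]
s tile []
s marble_0_center []
-0.065 [(-0.089, 9), (-0.107, 9), (-0.091, 9), (-0.087, 8)] [106 100  97  90  64  73 100 121 122 123 123]
-0.045 [(-0.065, 10), (-0.089, 10), (-0.109, 9), (-0.107, 8)] [110 104  87  91  64  72 100 120 121  98 105]
-0.02 [(-0.089, 10), (-0.091, 9), (-0.135, 7), (-0.093, 7)] [122 103  88  84  62  71 100 111 111 111 110]
0.02 [(-0.121, 11), (-0.123, 9), (-0.089, 9), (-0.091, 9)] [158 137 103  88  65  75 100 106 112 114 115]
0.045 [(-0.091, 23), (-0.089, 20), (-0.119, 14), (-0.087, 13)] [145 147 124  85  66  76 138 135 128 130 130]
0.065 [(-0.089, 21), (-0.091, 17), (-0.117, 15), (-0.119, 14)] [148 147 133  87  85  89 135 111 102 104  99]
```

The near wall's top edge shows at rack x = -0.089 m across its whole width. That puts the tray square, with its centre at about -4 mm and well inside the limits. The arm is clear, so I'll hand in.

```bash
python3 -c "
from h import *
print(env.close_job())"
```

```text
the job is handed in; nothing more can be done
None
```

The job is handed in (no verdict came back): the stray tile is in the small tray, and the tray stands released and square on the rack's base board, centred about 4 mm short of its nominal place (far wall about 14 mm from the stop strip) by an image edge check; the moves only turn the tool about its own axis, so I set it down in front of the drawers and pushed it in with closed fingers; the last full view of all three tiles and marbles was before that push, and I viewed 11 pictures, one over the limit.

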